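Load the hinge-bush welding fixture and hold its sprung jaw open for the tube

ROBOT

A 6-joint arm with a two-finger parallel gripper is mounted at the origin on the work surface. World frame = base frame: x ahead of the robot, y to its left, z up, the work surface at z = 0. Lengths are in mm, angles in rad, forces in N, time in s.
With the tool pointing down it reaches from about 350 to 775 mm from the base axis. Payload 7.3 kg.
Tool frame: the origin (TCP) lies at the very end of the fingers, on their centre line; the grasp point (between the pads) lies 19 mm behind it; z points along the fingers, y is the line along which they close (so a half turn about z gives the same grasp; the last joint's range is limited). The gripper opens to 92 mm and grips with 3 to 60 N. Pads are 19 mm wide; open, the fingers measure 130 mm over their backs; the gripper's body (75 mm by 190 mm) begins 47 mm behind the grasp point.
Start: joints at [1.078, 0.342, 1.524, -0, 1.275, -0.146], TCP at [178.429, 493.769, 226.741] pointing down, gripper open.
Joint ranges: [-2.53, 2.53], [-0.77, 2.02], [0.04, 2.7], [-1, 4.14], [0.28, 2.66], [-3.11, 3.11]. Speed limits (rad/s): [2.57, 2.57, 3.14, 3.14, 3.14, 3.14].

INTERFACE

Orientations are given as [roll, pitch, yaw] about the fixed x, y, z axes, in that order (R = Rz(yaw) Ry(pitch) Rx(roll)).
In Python, from plant import bot gives the robot as it stands.
- The arm moves only by the tool jog_arm, never from a script. Its argument "targets" is a list of rows, each an object with "xyz": the shift along the tool's x, y, z as a fraction of full scale, a list of three; "spin": the turn about the tool's z as a fraction of full scale. In form: [{"xyz": [x, y, z], "spin": spin}, ...]. A call has exactly 10 rows; each row shifts and turns the commanded pose from where the row before left it, along the tool's axes as they then stand; what a row does not reach is not made up. Full scale, the value 1, is 80 mm for a shift and 0.1 rad for a turn. A row lasts 1/8 s, in which the tool goes at most 62.5 mm and 10.7 degrees, less where a joint would pass 70% of its speed; a pose out of reach is approached as far as the arm can. A call with a number of a shift or a turn outside -1 to 1 is refused whole. A call with a gripper value outside its range is refused whole. "gripper" is the opening in per cent of the stroke, from 0 (shut) to 100 (fully open), set as the call begins (left out, the last holds). The fingers move at their own pace and stop on an object; the grip force is fixed at half the most. Time passes only in rows, so rows that do not move let the fingers close, or fill a call up. It gives the time, the measured TCP pose, the force, the opening and the grip force at its end, in the units of the state.
- bot.get_obs(): the state, without advancing time (a new reading comes with each control period).
- bot.capture(name): name is "scene" or "top"; returns the picture (384x512x3 uint8, blue, green, red); there is no depth.
- bot.get_calibration(name): a dict with "vfov" (degrees; the focal length in pixels is half the picture's height over the tangent of half this angle, whatever the lens; pixels are square), "cx", "cy" (the principal point, pixels), "eye" and "rotation" of the camera in the world. Camera axes: x right, y down, z forward; pixel columns grow to the right and rows downward; lengths in mm; the calibration is good to about 2 mm. A picture is of the moment at which its call begins. get_calibration takes no time and is no camera call.
- bot.close_job(): hands the job in; it is judged then, once.
The state is a dict: "time": time; "joint_positions": joint angles; "dq": joint speeds; "tau": joint torques, N m; "tool_pos": TCP position; "tcp_rot": TCP orientation; "contact_force": force on the tool from outside, world axes, zero at the start; "moment": the same for the moment, N m; "grip_width": finger opening in mm; "finger_force": force on a finger pad.
Only numpy, scipy, OpenCV 4.12 (cv2) and the standard library are available. Lean on these libraries where they do the work, as an engineer would, in place of code of your own. Each camera call takes 0.05 s, during which the arm holds its last target. There are 200 camera calls.

TASK

Get the welding fixture ready for the next gate tube: pick the tall hinge bush (the steel sleeve with a bore right through) from the loose parts, slide it over the fixture's upright locating pin until it sits fully down on the shoulder, and let go of it. Then draw the spring-loaded clamp jaw back by its upright handle until the pointer on the carriage stands opposite the index on the side rail, and keep it there, still, so that your mate can drop the tube in: you finish while holding the handle, as the spring shuts the jaw if you let go. Leave the bush seated and the other things on the table where they are.

Things in the scene. Friction and masses are not known exactly. Their poses are not given: they have to be found in the camera images.
- fixture: Steel welding fixture screwed to the table. Origin: on its locating pin's axis, at table level. x: level, the way the jaw is drawn back, away from the pin; z up. Base plate x -48 to 232, y -60 to 60 mm, 12 mm thick. Two tube rests no higher than the shoulder at |y| 38 to 50, x 24 to 86 mm. Spring bracket x 202 to 228, |y| under 35, 52 mm high. Index rail x 92 to 200, y -56 to -48, 30 mm high
- pin_seat (a point): foot of the bare upright locating pin: centre of the top face of its round shoulder (diameter 38 mm), 20 mm above the table; the seated bush's underside lies here. Pin diameter 20 mm. Axes as the fixture's
- pin_top (a point): top of the locating pin, 88 mm above the table and 68 mm above pin_seat; the pin tapers to a bullet nose over its top 16 mm
- carriage (a joint): how far the grey jaw carriage is drawn back along the fixture's x, in m: 0 = shut by its spring, 0.06 = hard back. Spring: about 7 N at 0, 15 N at 50 mm, rising evenly. Block 64 mm wide, top 46 mm above the table, shut at fixture x 52 to 122 mm; its jaw plate, x 40 to 52 mm, 60 mm wide, top 56 mm above the table, stays 20 mm clear of the seated bush
- pull_handle: upright black revolving machine handle on the carriage (turns freely on its stud), 58 mm tall, diameter 17 mm near the foot, 26 mm at the belly, rounded top; origin at its foot, 46 mm above the table; shut, it stands 95 mm from the pin's axis along the fixture's x; moves with the carriage, which it draws
- handle_grip (a point): middle of the handle's belly, 36 mm above its foot and 82 mm above the table, diameter 26 mm: the place to hold it from above
- pointer_tip (a point): tip of the small flat plate, pointed at 90 degrees, on the carriage's side (the side towards the fixture's -y), at its top face, 37 mm above the table; it moves with the carriage
- index_tip (a point): tip of the like plate on the index saddle, a 16 mm wide steel clip fixed on the side rail, 37 mm above the table; axes as the fixture's. The jaw is at the mark when pointer_tip and index_tip are opposite (equal x along the fixture; they stay 2 mm apart across). It lies 20 to 48 mm back from the pointer's shut position
- bush: hinge bush: steel sleeve standing upright, loose on the table, outer diameter 40 mm, height 45 mm, bore 23 mm right through (wall 8.5 mm), about 0.3 kg; both ends alike; origin at the centre of its underside, z along its axis, up
- bush_mid (a point): centre of the bush, on its axis, 22.5 mm above its underside
- collar: bystander: flat steel collar, outer diameter 52 mm, height 16 mm, with a bore of 23 mm; origin at the centre of its underside
- slug: bystander: solid steel bar end, diameter 32 mm, height 60 mm, standing upright; origin at the centre of its underside
- clamp: bystander: F-clamp lying on the table, bar 230 mm long, 16 mm high; origin at the underside of the bar's middle
- offcut: bystander: short offcut of square tube, 90 x 40 x 40 mm, lying on the table; origin at the centre of its underside
Things that resemble listed ones, but are neither listed nor needed, are in the scene too. Leave any brown or purple look-alike of the bush alone.

How it is judged:
By the outcome, as a careful person would: the job done as asked, in the order asked, and still so for the second after the job is handed in, while the arm keeps its last pose, push and grip.
It also fails if it takes over 46 s, if anything falls off the work surface, if the arm or the gripper's body presses on something with over 40 N, if the wrist force passes 120 N, or if a joint passes its speed limit or range.

## Working session

There is one attempt and no reset: what is moved stays moved. The work goes in short steps, Python scripts to look and compute and a tool call to move; the robot and the scene stay as the last step left them, time stands still between calls to the robot, and variables do not carry over. Pictures are saved under pics/ and viewed, at most 10 in all, crops included, and the job is handed in when it is done.

Besides the shell and the picture viewer there is one more tool, called after ">>>" as name(argument=value, ...), one argument or row to a line, values as JSON. jog_arm: Moves the arm, as the interface text tells. Shift numbers are shares of 80 mm and turn numbers shares of 0.1 rad, none past 1 either way. Its arguments: {"type":"object","properties":{"targets":{"type":"array","items":{"type":"object","properties":{"xyz":{"type":"array","items":{"type":"number"}},"spin":{"type":"number"}}}},"gripper":{"type":"number"}},"required":["targets"]}

```bash
mkdir -p pics; ls; python3 - <<'E'
from plant import bot
import cv2
for n in("scene","top"):
    cv2.imwrite(f"pics/{n}0.png",bot.capture(n)); print(n,bot.get_calibration(n))
o=bot.get_obs();print(o)
E
```

```text
pics
scene {'vfov': 55.24857396137098, 'cx': 256.7612794431416, 'cy': 194.27739387341185, 'eye': array([ 955.68193332, -248.08203942,  863.1316796 ]), 'rotation': array([-2.5575141 ,  0.00658372,  1.05379047])}
top {'vfov': 48.084721099768196, 'cx': 259.43720933618675, 'cy': 186.41016016841877, 'eye': array([ 281.67910747,   29.76869233, 1453.16373267]), 'rotation': array([-2.98967227, -0.0160661 , -1.56340988])}
{'time': 0.1, 'joint_positions': array([ 1.07801232e+00,  3.42667707e-01,  1.52492291e+00, -4.14297810e-05,
        1.27540641e+00, -1.46028249e-01]), 'dq': array([ 7.61580882e-05,  1.78171455e-04, -1.81110326e-03,  8.60435519e-04,
       -6.79724662e-04,  2.28744386e-04]), 'tau': array([ 1.39556254e-03, -4.32004380e+01, -2.44694567e+01,  7.17878644e-02,
        5.26623591e-02, -7.76259458e-05]), 'tool_pos': array([178.24951096, 493.42267259, 226.10636031]), 'tcp_rot': array([-3.14019746e+00, -1.65153272e-04,  2.79484887e+00]), 'contact_force': array([-0.73753054, -0.26598266, -0.72456692]), 'moment': array([-0.01534553,  0.02453001,  0.04154183]), 'finger_force': 0.0, 'grip_width': 91.86118758601255}
```

View pics/top0.png

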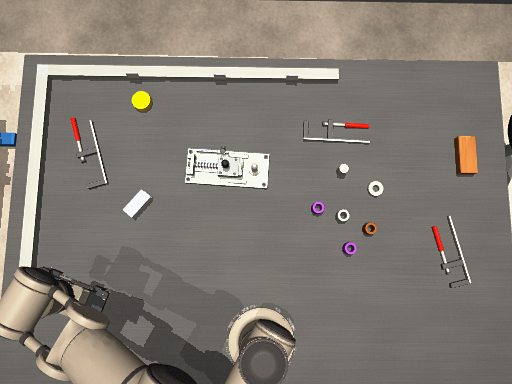

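View pics/scene0.png

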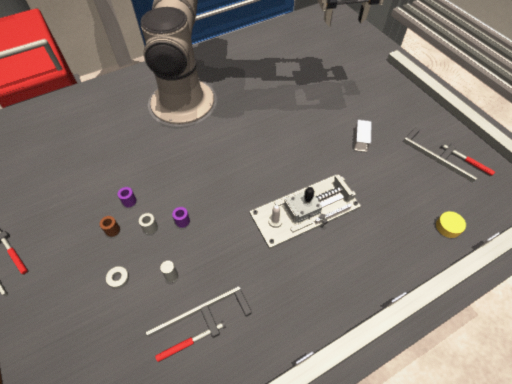

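```bash
python3 - <<'E'
import cv2,numpy as np
t=cv2.imread("pics/top0.png");s=cv2.imread("pics/scene0.png")
def c(im,x,y,w,h,k):return cv2.resize(im[y:y+h,x:x+w],None,fx=k,fy=k,interpolation=cv2.INTER_CUBIC)
a=c(t,180,143,96,50,8)          # 768x400
b=np.hstack([c(t,330,200,32,24,8),c(s,132,208,32,24,8),np.zeros((192,256,3),np.uint8)])
cv2.imwrite("pics/m1.png",np.vstack([a,b]))
cv2.imwrite("pics/m2.png",c(s,246,172,120,75,6.5))
E
```

```text
(no output)
```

View pics/m1.png

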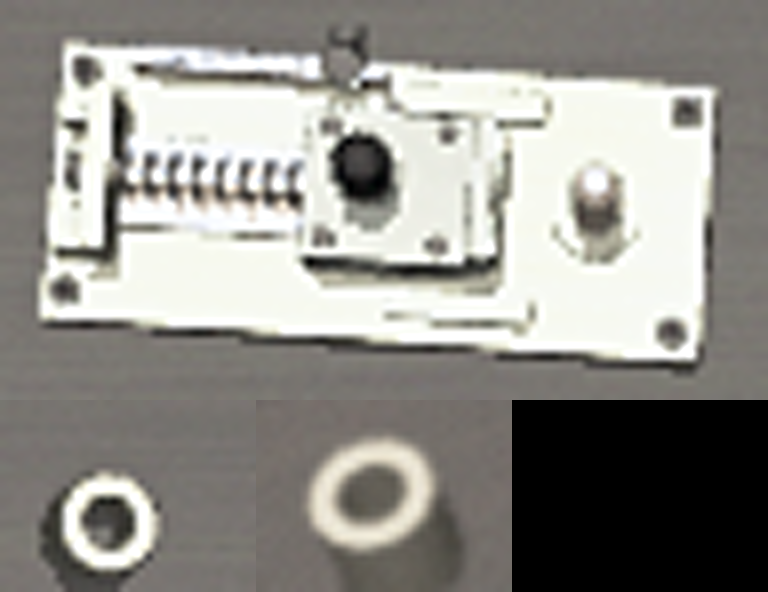

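View pics/m2.png

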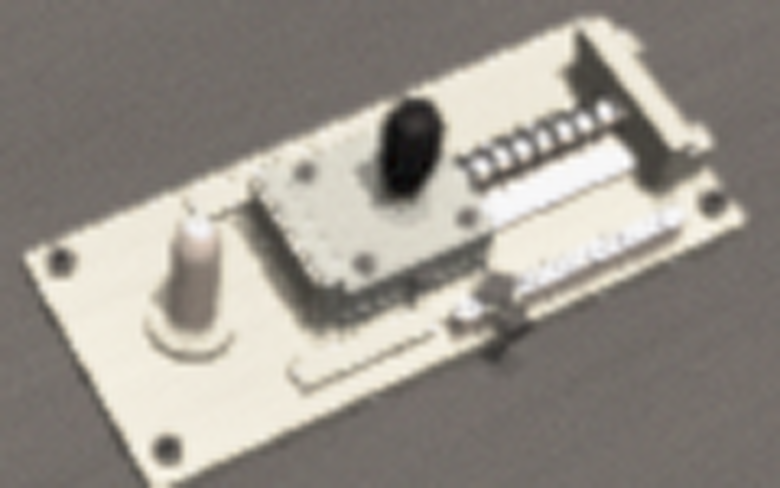

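```bash
cat > h.py <<'E'
import numpy as np
from scipy.spatial.transform import Rotation as R
from scipy.optimize import least_squares
from plant import bot
C={n:bot.get_calibration(n) for n in("scene","top")}
def proj(n,p):
    c=C[n];f=192/np.tan(np.radians(c["vfov"]/2))
    q=(np.atleast_2d(p)-c["eye"])@R.from_euler("xyz",c["rotation"]).as_matrix()
    return q[:,:2]/q[:,2:]*f+[c["cx"],c["cy"]]
def ray(n,uv,z):
    c=C[n];f=192/np.tan(np.radians(c["vfov"]/2))
    d=R.from_euler("xyz",c["rotation"]).as_matrix()@np.array([(uv[0]-c["cx"])/f,(uv[1]-c["cy"])/f,1])
    return c["eye"]+d*(z-c["eye"][2])/d[2]
def un(u,v,k,ox,oy):return np.array([(u+.5)/k-.5+ox,(v+.5)/k-.5+oy])
def fx(P,q):  # fixture -> world
    x,y,a=P;c,s=np.cos(a),np.sin(a);q=np.atleast_2d(q)
    return np.c_[x+c*q[:,0]-s*q[:,1],y+s*q[:,0]+c*q[:,1],q[:,2]]
E
python3 - <<'E'
from h import *
np.set_printoptions(precision=1,suppress=True)
F=[(232,-60,12),(-48,-60,12),(-48,60,12),(232,60,12),(0,0,86),(95,0,100)]
T=[un(u,v,8,180,143) for u,v in[(66,42),(716,88),(697,362),(42,316),(597,175),(361,160)]]
S=[un(u,v,6.5,246,172) for u,v in[(745,213),(155,486),(25,255),(600,15),(197,215),(413,108)]]
def res(P,b=None):
    w=fx(P,F)
    return np.r_[proj("top",w)-T,proj("scene",w)-S]
r=least_squares(lambda P:res(P).ravel(),[500,30,1.6],x_scale=[1,1,.01],loss="soft_l1")
print(r.x,r.x[2]);print(res(r.x))
for n,D in(("top",T),("scene",S)):
    r1=least_squares(lambda P:(proj(n,fx(P,F))-D).ravel(),r.x,x_scale=[1,1,.01]);print(n,r1.x)
print("bush",ray("top",un(110,122,8,330,200),45),ray("scene",un(116,93,8,132,208),45))
E
```

```text
[560.4  26.5   1.5] 1.5097873964870303
[[ 0.1 -0.1]
 [ 0.3 -0.1]
 [ 0.4  0.1]
 [-0.3  0.1]
 [ 0.1  0.8]
 [ 0.1 -0.3]
 [ 0.7  0.3]
 [ 0.  -0.2]
 [-0.3 -0.9]
 [-1.2 -0.9]
 [ 0.3  1.1]
 [ 0.7  0.3]]
top [560.8  26.9   1.5]
scene [560.1  26.3   1.5]
bush [ 405.7 -267.7   45. ] [ 408.1 -269.4   45. ]
```

```bash
cat >> h.py <<'E'
def plan(way,nr,total=10):
    """way: [(x,y,z,yaw)] targets, nr rows each; prints rows from the measured pose, tool pointing down"""
    o=bot.get_obs();p=np.array(o["tool_pos"]);yaw=o["tcp_rot"][2];out=[]
    for w,n in zip(way,nr):
        for i in range(n):
            k=n-i;d=(np.array(w[:3])-p)/k
            dy=((w[3]-yaw+np.pi)%(2*np.pi)-np.pi)/k
            c,s=np.cos(yaw),np.sin(yaw)
            l=np.round(np.array([c*d[0]+s*d[1],s*d[0]-c*d[1],-d[2]])/80,3);sp=round(-dy/.1,2)
            if abs(sp)>1:sp=np.sign(sp)
            out.append((l.tolist(),float(sp)))
            l=l*80;p=p+[c*l[0]+s*l[1],s*l[0]-c*l[1],-l[2]];yaw-=sp*.1
    while len(out)%total:out.append(([0,0,0],0))
    for l,sp in out:print(l,sp)
    print(p,yaw)
E
python3 -c "
from h import *
plan([(480,100,200,1.9),(407,-268.5,110,1.135)],[11,9])"
```

```text
[-0.474, -0.304, 0.03] 0.81
[-0.497, -0.265, 0.03] 0.81
[-0.517, -0.223, 0.03] 0.81
[-0.534, -0.181, 0.03] 0.81
[-0.547, -0.137, 0.029] 0.82
[-0.556, -0.092, 0.03] 0.81
[-0.561, -0.046, 0.029] 0.82
[-0.564, -0.0, 0.03] 0.81
[-0.562, 0.045, 0.029] 0.82
[-0.556, 0.091, 0.03] 0.81
[-0.546, 0.135, 0.029] 0.82
[-0.452, -0.261, 0.125] 0.85
[-0.472, -0.222, 0.125] 0.85
[-0.489, -0.181, 0.125] 0.85
[-0.503, -0.139, 0.125] 0.85
[-0.513, -0.096, 0.125] 0.85
[-0.519, -0.052, 0.125] 0.85
[-0.522, -0.008, 0.125] 0.85
[-0.52, 0.037, 0.125] 0.85
[-0.516, 0.081, 0.125] 0.85
[ 406.98735474 -268.50399838  110.02636031] 1.134848866788648
```

>>> jog_arm(
  targets=[
    {"xyz":[-0.474,-0.304,0.03],"spin":0.81},
    {"xyz":[-0.497,-0.265,0.03],"spin":0.81},
    {"xyz":[-0.517,-0.223,0.03],"spin":0.81},
    {"xyz":[-0.534,-0.181,0.03],"spin":0.81},
    {"xyz":[-0.547,-0.137,0.03],"spin":0.82},
    {"xyz":[-0.556,-0.092,0.03],"spin":0.81},
    {"xyz":[-0.561,-0.046,0.03],"spin":0.82},
    {"xyz":[-0.564,0,0.03],"spin":0.81},
    {"xyz":[-0.562,0.045,0.03],"spin":0.82},
    {"xyz":[-0.556,0.091,0.03],"spin":0.81},
  ],
  gripper=75,
)

```text
time: 1.35
tool_pos: [453.3, 134.8, 202.4]
tcp_rot: [-3.141, -0.0, 1.979]
contact_force: [0.4, -0.3, 0.7]
grip_width: 68.7
finger_force: 0.0
```

>>> jog_arm(
  targets=[
    {"xyz":[-0.546,0.135,0.03],"spin":0.82},
    {"xyz":[-0.452,-0.261,0.125],"spin":0.85},
    {"xyz":[-0.472,-0.222,0.125],"spin":0.85},
    {"xyz":[-0.489,-0.181,0.125],"spin":0.85},
    {"xyz":[-0.503,-0.139,0.125],"spin":0.85},
    {"xyz":[-0.513,-0.096,0.125],"spin":0.85},
    {"xyz":[-0.519,-0.052,0.125],"spin":0.85},
    {"xyz":[-0.522,-0.008,0.125],"spin":0.85},
    {"xyz":[-0.52,0.037,0.125],"spin":0.85},
    {"xyz":[-0.516,0.081,0.125],"spin":0.85},
  ],
)

```text
time: 2.6
tool_pos: [406.6, -269.4, 109.7]
tcp_rot: [-3.141, -0.0, 1.132]
contact_force: [0.1, 0.1, 0.2]
grip_width: 68.9
finger_force: 0.0
```

```bash
python3 -c "
from h import *
plan([(407,-268.5,13,1.135)],[6])"
```

```text
[0.002, 0.0, 0.202] -0.01
[0.002, 0.0, 0.201] -0.0
[0.002, 0.0, 0.202] -0.01
[0.002, 0.0, 0.201] -0.0
[0.002, 0.0, 0.202] -0.01
[0.002, 0.0, 0.201] -0.0
[0, 0, 0] 0
[0, 0, 0] 0
[0, 0, 0] 0
[0, 0, 0] 0
[ 406.98916747 -268.4940101    13.02514425] 1.1348800380460935
```

>>> jog_arm(
  targets=[
    {"xyz":[0.002,0,0.2],"spin":0},
    {"xyz":[0.002,0,0.2],"spin":0},
    {"xyz":[0.002,0,0.2],"spin":0},
    {"xyz":[0.002,0,0.2],"spin":0},
    {"xyz":[0.002,0,0.2],"spin":0},
    {"xyz":[0.002,0,0.2],"spin":0},
    {"xyz":[0,0,0],"spin":0},
    {"xyz":[0,0,0],"spin":0},
    {"xyz":[0,0,0],"spin":0},
    {"xyz":[0,0,0],"spin":0},
  ],
)

```text
time: 3.85
tool_pos: [407.7, -267.5, 14.8]
tcp_rot: [3.141, 0.0, 1.135]
contact_force: [0.1, -0.3, -1.0]
grip_width: 69.1
finger_force: 0.0
```

>>> jog_arm(
  targets=[
    {"xyz":[0,0,0],"spin":0},
    {"xyz":[0,0,0],"spin":0},
    {"xyz":[0,0,0],"spin":0},
    {"xyz":[0,0,0],"spin":0},
    {"xyz":[0,0,0],"spin":0},
    {"xyz":[0,0,0],"spin":0},
    {"xyz":[0,0,0],"spin":0},
    {"xyz":[0,0,0],"spin":0},
    {"xyz":[0,0,0],"spin":0},
    {"xyz":[0,0,0],"spin":0},
  ],
  gripper=0,
)

```text
time: 5.1
tool_pos: [407.5, -267.3, 14.3]
tcp_rot: [3.142, -0.0, 1.135]
contact_force: [-1.3, -0.3, 0.7]
grip_width: 38.9
finger_force: 30.0
```

```bash
python3 -c "
from h import *
plan([(407,-268.5,150,1.135),(520,-80,190,1.38)],[4,6])
"
```

```text
[-0.004, 0.0, -0.424] -0.0
[-0.004, 0.0, -0.424] -0.0
[-0.004, 0.0, -0.424] -0.0
[-0.005, 0.0, -0.424] -0.0
[0.455, 0.048, -0.083] -0.41
[0.453, 0.066, -0.083] -0.41
[0.45, 0.085, -0.084] -0.41
[0.446, 0.103, -0.083] -0.41
[0.442, 0.121, -0.084] -0.41
[0.436, 0.139, -0.083] -0.4
[519.9580001  -80.01874252 189.99265553] 1.379810789757104
```

>>> jog_arm(
  targets=[
    {"xyz":[0,0,-0.2],"spin":0},
    {"xyz":[0,0,-0.4],"spin":0},
    {"xyz":[0,0,-0.5],"spin":0},
    {"xyz":[0,0,-0.55],"spin":0},
    {"xyz":[0.455,0.048,-0.08],"spin":-0.41},
    {"xyz":[0.453,0.066,-0.08],"spin":-0.41},
    {"xyz":[0.45,0.085,-0.08],"spin":-0.41},
    {"xyz":[0.446,0.103,-0.08],"spin":-0.41},
    {"xyz":[0.442,0.121,-0.08],"spin":-0.41},
    {"xyz":[0.436,0.139,-0.08],"spin":-0.4},
  ],
)

```text
time: 6.35
tool_pos: [520.6, -77.6, 184.4]
tcp_rot: [-3.14, -0.0, 1.381]
contact_force: [0.4, -0.0, -3.1]
grip_width: 38.4
finger_force: 30.0
```

```bash
python3 -c "
from h import *
plan([(560.4,26.5,130,1.51)],[10])
"
```

```text
[0.137, 0.024, 0.068] -0.13
[0.137, 0.026, 0.068] -0.13
[0.136, 0.028, 0.068] -0.13
[0.136, 0.03, 0.068] -0.13
[0.136, 0.031, 0.068] -0.13
[0.135, 0.033, 0.068] -0.13
[0.135, 0.035, 0.068] -0.13
[0.134, 0.037, 0.068] -0.13
[0.134, 0.038, 0.068] -0.12
[0.134, 0.04, 0.067] -0.13
[560.37785265  26.51225449 130.03252929] 1.5101261095453942
```

>>> jog_arm(
  targets=[
    {"xyz":[0.137,0.024,0.07],"spin":-0.13},
    {"xyz":[0.137,0.026,0.07],"spin":-0.13},
    {"xyz":[0.136,0.028,0.07],"spin":-0.13},
    {"xyz":[0.136,0.03,0.07],"spin":-0.13},
    {"xyz":[0.136,0.031,0.07],"spin":-0.13},
    {"xyz":[0.135,0.033,0.07],"spin":-0.13},
    {"xyz":[0.135,0.035,0.07],"spin":-0.13},
    {"xyz":[0.134,0.037,0.07],"spin":-0.13},
    {"xyz":[0.134,0.038,0.07],"spin":-0.12},
    {"xyz":[0.134,0.04,0.06],"spin":-0.13},
  ],
)

```text
time: 7.6
tool_pos: [560.6, 25.9, 129.1]
tcp_rot: [-3.141, -0.0, 1.51]
contact_force: [0.2, 0.5, -2.5]
grip_width: 38.7
finger_force: 30.0
```

```bash
python3 -c "
from h import *
import cv2
t=bot.capture('top');s=bot.capture('scene')
cv2.imwrite('pics/t2.png',t);cv2.imwrite('pics/s2.png',s)
a=cv2.resize(s[150:230,240:320],None,fx=7,fy=7,interpolation=2)
b=cv2.resize(t[120:200,226:254+24],None,fx=4,fy=7,interpolation=2)
cv2.imwrite('pics/m3.png',np.hstack([a,b]))
print(bot.get_obs()['tool_pos'],[proj('scene',[560.4,26.5,z]) for z in(20,88,116,161)])
"
```

```text
[560.46560918  26.36364075 128.86725317] [array([[275.29271367, 218.88457759]]), array([[276.2666438 , 205.31155813]]), array([[276.70386711, 199.21826645]]), array([[277.45690128, 188.72372774]])]
```

View pics/m3.png

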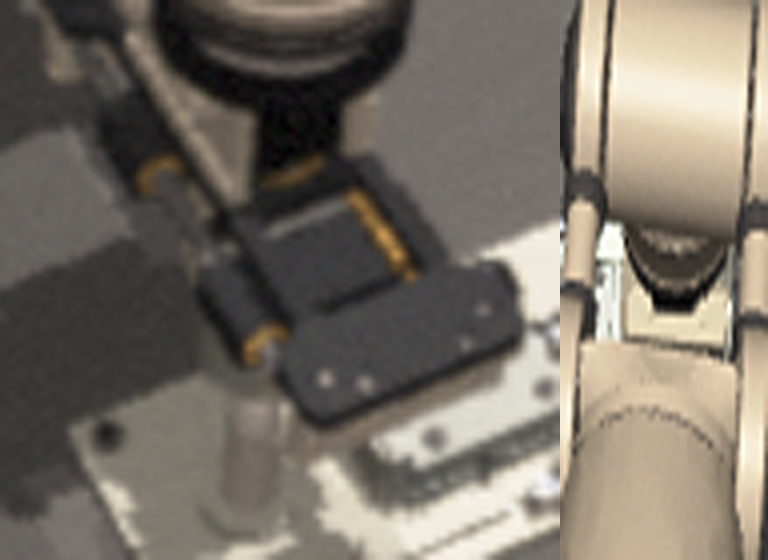

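>>> jog_arm(
  targets=[
    {"xyz":[0.01,0,0.05],"spin":0},
    {"xyz":[0,0,0.06],"spin":0},
    {"xyz":[0,0,0.06],"spin":0},
    {"xyz":[0,0,0.06],"spin":0},
    {"xyz":[0,0,0.06],"spin":0},
    {"xyz":[0,0,0.05],"spin":0},
    {"xyz":[0,0,0.05],"spin":0},
    {"xyz":[0,0,0.03],"spin":0},
    {"xyz":[0,0,0.03],"spin":0},
    {"xyz":[0,0,0],"spin":0},
  ],
)

```text
time: 8.95
tool_pos: [560.4, 26.0, 93.4]
tcp_rot: [-3.141, -0.0, 1.509]
contact_force: [-0.9, -0.5, -2.4]
grip_width: 38.4
finger_force: 30.0
```

>>> jog_arm(
  targets=[
    {"xyz":[0,0,0.02],"spin":0},
    {"xyz":[0,0,0.02],"spin":0},
    {"xyz":[0,0,0.02],"spin":0},
    {"xyz":[0,0,0.02],"spin":0},
    {"xyz":[0,0,0.02],"spin":0},
    {"xyz":[0,0,0.02],"spin":0},
    {"xyz":[0,0,0.02],"spin":0},
    {"xyz":[0,0,0.02],"spin":0},
    {"xyz":[0,0,0],"spin":0},
    {"xyz":[0,0,0],"spin":0},
  ],
)

```text
time: 10.2
tool_pos: [560.8, 26.3, 80.7]
tcp_rot: [3.141, -0.001, 1.509]
contact_force: [3.4, 4.1, -2.9]
grip_width: 38.7
finger_force: 30.0
```

>>> jog_arm(
  targets=[
    {"xyz":[0.008,0.008,0],"spin":0},
    {"xyz":[0,0,0.05],"spin":0},
    {"xyz":[0,0,0.05],"spin":0},
    {"xyz":[0,0,0.05],"spin":0},
    {"xyz":[0,0,0.05],"spin":0},
    {"xyz":[0,0,0.05],"spin":0},
    {"xyz":[0,0,0.05],"spin":0},
    {"xyz":[0,0,0.05],"spin":0},
    {"xyz":[0,0,0.05],"spin":0},
    {"xyz":[0,0,0],"spin":0},
  ],
)

```text
time: 11.45
tool_pos: [560.9, 26.6, 48.3]
tcp_rot: [-3.141, -0.0, 1.509]
contact_force: [0.1, 0.7, -3.7]
grip_width: 38.8
finger_force: 30.0
```

Free-sliding. 14 mm to go.

>>> jog_arm(
  targets=[
    {"xyz":[0,0,0.04],"spin":0},
    {"xyz":[0,0,0.04],"spin":0},
    {"xyz":[0,0,0.03],"spin":0},
    {"xyz":[0,0,0.02],"spin":0},
    {"xyz":[0,0,0.01],"spin":0},
    {"xyz":[0,0,0.01],"spin":0},
    {"xyz":[0,0,0.01],"spin":0},
    {"xyz":[0,0,0],"spin":0},
    {"xyz":[0,0,0],"spin":0},
    {"xyz":[0,0,0],"spin":0},
  ],
)

```text
time: 12.7
tool_pos: [561.1, 26.6, 36.0]
tcp_rot: [3.142, -0.0, 1.509]
contact_force: [0.2, 0.2, -2.8]
grip_width: 38.5
finger_force: 30.0
```

>>> jog_arm(
  targets=[
    {"xyz":[0,0,0.01],"spin":0},
    {"xyz":[0,0,0.01],"spin":0},
    {"xyz":[0,0,0],"spin":0},
    {"xyz":[0,0,0],"spin":0},
    {"xyz":[0,0,0],"spin":0},
    {"xyz":[0,0,0],"spin":0},
    {"xyz":[0,0,0],"spin":0},
    {"xyz":[0,0,0],"spin":0},
    {"xyz":[0,0,0],"spin":0},
    {"xyz":[0,0,0],"spin":0},
  ],
)

```text
time: 13.95
tool_pos: [561.1, 26.6, 34.3]
tcp_rot: [3.142, -0.0, 1.509]
contact_force: [0.3, 0.4, -1.8]
grip_width: 39.1
finger_force: 30.0
```

>>> jog_arm(
  targets=[
    {"xyz":[0,0,0.008],"spin":0},
    {"xyz":[0,0,0.006],"spin":0},
    {"xyz":[0,0,0],"spin":0},
    {"xyz":[0,0,0],"spin":0},
    {"xyz":[0,0,0],"spin":0},
    {"xyz":[0,0,0],"spin":0},
    {"xyz":[0,0,0],"spin":0},
    {"xyz":[0,0,0],"spin":0},
    {"xyz":[0,0,0],"spin":0},
    {"xyz":[0,0,0],"spin":0},
  ],
)

```text
time: 15.2
tool_pos: [561.2, 26.6, 34.3]
tcp_rot: [3.141, -0.0, 1.509]
contact_force: [-3.3, 0.7, 8.0]
grip_width: 39.1
finger_force: 30.0
```

>>> jog_arm(
  targets=[
    {"xyz":[0,0,0],"spin":0},
    {"xyz":[0,0,0],"spin":0},
    {"xyz":[0,0,0],"spin":0},
    {"xyz":[0,0,0],"spin":0},
    {"xyz":[0,0,-0.05],"spin":0},
    {"xyz":[0,0,-0.2],"spin":0},
    {"xyz":[0,0,-0.4],"spin":0},
    {"xyz":[0,0,-0.4],"spin":0},
    {"xyz":[0,0,-0.4],"spin":0},
    {"xyz":[0,0,-0.2],"spin":0},
  ],
  gripper=75,
)

```text
time: 16.45
tool_pos: [562.0, 26.6, 168.1]
tcp_rot: [3.138, 0.0, 1.509]
contact_force: [0.1, -0.5, -0.4]
grip_width: 69.1
finger_force: 0.0
```

```bash
python3 -c "
from h import *
P=(561,26.7,1.51)
h=fx(P,(95,0,150))[0];print(h)
plan([(*h,3.08)],[20])
"
```

```text
[566.77209372 121.52448489 150.        ]
[0.059, -0.001, 0.011] -0.79
[0.059, 0.004, 0.011] -0.79
[0.059, 0.009, 0.011] -0.79
[0.058, 0.013, 0.011] -0.78
[0.057, 0.018, 0.011] -0.79
[0.055, 0.022, 0.011] -0.78
[0.053, 0.026, 0.011] -0.79
[0.051, 0.031, 0.011] -0.78
[0.048, 0.034, 0.011] -0.79
[0.046, 0.038, 0.012] -0.78
[0.042, 0.042, 0.011] -0.79
[0.039, 0.045, 0.012] -0.78
[0.035, 0.048, 0.011] -0.79
[0.032, 0.05, 0.012] -0.78
[0.028, 0.053, 0.011] -0.79
[0.023, 0.055, 0.012] -0.78
[0.019, 0.056, 0.011] -0.79
[0.015, 0.058, 0.012] -0.78
[0.01, 0.058, 0.011] -0.79
[0.005, 0.059, 0.012] -0.78
[566.76638779 121.49362919 149.98861559] 3.079836134123033
```

>>> jog_arm(
  targets=[
    {"xyz":[0.059,0,0.011],"spin":-0.79},
    {"xyz":[0.059,0.004,0.011],"spin":-0.79},
    {"xyz":[0.059,0.009,0.011],"spin":-0.79},
    {"xyz":[0.058,0.013,0.011],"spin":-0.78},
    {"xyz":[0.057,0.018,0.011],"spin":-0.79},
    {"xyz":[0.055,0.022,0.011],"spin":-0.78},
    {"xyz":[0.053,0.026,0.011],"spin":-0.79},
    {"xyz":[0.051,0.031,0.011],"spin":-0.78},
    {"xyz":[0.048,0.034,0.011],"spin":-0.79},
    {"xyz":[0.046,0.038,0.011],"spin":-0.78},
  ],
)

```text
time: 17.7
tool_pos: [563.3, 74.2, 156.3]
tcp_rot: [-3.141, -0.001, 2.297]
contact_force: [0.1, 0.1, 1.0]
grip_width: 68.7
finger_force: 0.0
```

>>> jog_arm(
  targets=[
    {"xyz":[0.042,0.042,0.011],"spin":-0.79},
    {"xyz":[0.039,0.045,0.011],"spin":-0.78},
    {"xyz":[0.035,0.048,0.011],"spin":-0.79},
    {"xyz":[0.032,0.05,0.011],"spin":-0.78},
    {"xyz":[0.028,0.053,0.011],"spin":-0.79},
    {"xyz":[0.023,0.055,0.011],"spin":-0.78},
    {"xyz":[0.019,0.056,0.011],"spin":-0.79},
    {"xyz":[0.015,0.058,0.011],"spin":-0.78},
    {"xyz":[0.01,0.058,0.011],"spin":-0.79},
    {"xyz":[0.005,0.059,0.011],"spin":-0.78},
  ],
)

```text
time: 18.95
tool_pos: [565.7, 121.7, 147.5]
tcp_rot: [3.142, -0.001, 3.082]
contact_force: [0.1, 0.3, -0.5]
grip_width: 68.5
finger_force: 0.0
```

```bash
python3 -c "
from h import *
import cv2
s=bot.capture('scene');cv2.imwrite('pics/s4.png',s)
cv2.imwrite('pics/m4.png',cv2.resize(s[160:250,240:370],None,fx=6,fy=6,interpolation=2))
plan([(*fx((561,26.7,1.51),(95,0,63))[0],3.08)],[8])
"
```

```text
[-0.002, -0.001, 0.132] 0.01
[-0.002, -0.001, 0.132] 0.01
[-0.002, -0.001, 0.132] 0.01
[-0.002, -0.001, 0.132] 0.01
[-0.002, -0.001, 0.132] 0.0
[-0.001, -0.001, 0.131] 0.01
[-0.002, -0.0, 0.132] 0.0
[-0.001, -0.001, 0.131] 0.01
[0, 0, 0] 0
[0, 0, 0] 0
[566.75269844 121.50320232  63.02577709] 3.0796519104060307
```

View pics/m4.png

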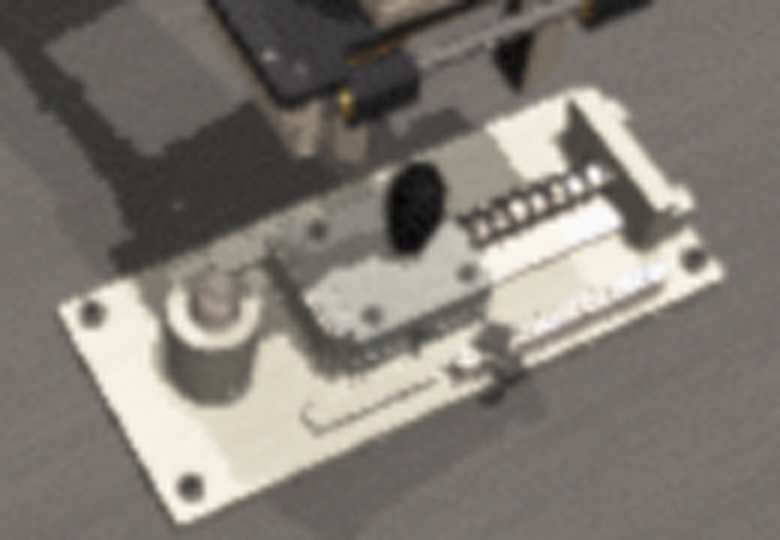

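>>> jog_arm(
  targets=[
    {"xyz":[-0.002,0,0.13],"spin":0},
    {"xyz":[-0.002,0,0.13],"spin":0},
    {"xyz":[-0.002,0,0.13],"spin":0},
    {"xyz":[-0.002,0,0.13],"spin":0},
    {"xyz":[-0.002,0,0.13],"spin":0},
    {"xyz":[-0.002,0,0.13],"spin":0},
    {"xyz":[-0.002,0,0.13],"spin":0},
    {"xyz":[0,0,0.13],"spin":0},
    {"xyz":[0,0,0],"spin":0},
    {"xyz":[0,0,0],"spin":0},
  ],
)

```text
time: 20.25
tool_pos: [567.4, 121.5, 64.6]
tcp_rot: [3.141, 0.001, 3.08]
contact_force: [0.3, -0.6, 0.6]
grip_width: 68.8
finger_force: 0.0
```

>>> jog_arm(
  targets=[
    {"xyz":[0,0,0],"spin":0},
    {"xyz":[0,0,0],"spin":0},
    {"xyz":[0,0,0],"spin":0},
    {"xyz":[0,0,0],"spin":0},
    {"xyz":[0,0,0],"spin":0},
    {"xyz":[0,0,0],"spin":0},
    {"xyz":[0,0,0],"spin":0},
    {"xyz":[0,0,0],"spin":0},
    {"xyz":[0,0,0],"spin":0},
    {"xyz":[0,0,0],"spin":0},
  ],
  gripper=0,
)

```text
time: 21.5
tool_pos: [567.2, 122.2, 64.5]
tcp_rot: [3.141, 0.0, 3.08]
contact_force: [1.1, 5.0, -0.1]
grip_width: 24.0
finger_force: 30.0
```

```bash
python3 -c "
from h import *
import cv2
s=np.mean([bot.capture('scene').astype(float) for _ in range(6)],0).astype(np.uint8);cv2.imwrite('pics/s5.png',s)
a=cv2.resize(s[198:238,290:340],None,fx=16,fy=14,interpolation=2)
cv2.imwrite('pics/m5.png',a)
print(bot.get_obs()['tool_pos'])
"
```

```text
[567.21181904 122.18248669  64.48571347]
```

View pics/m5.png

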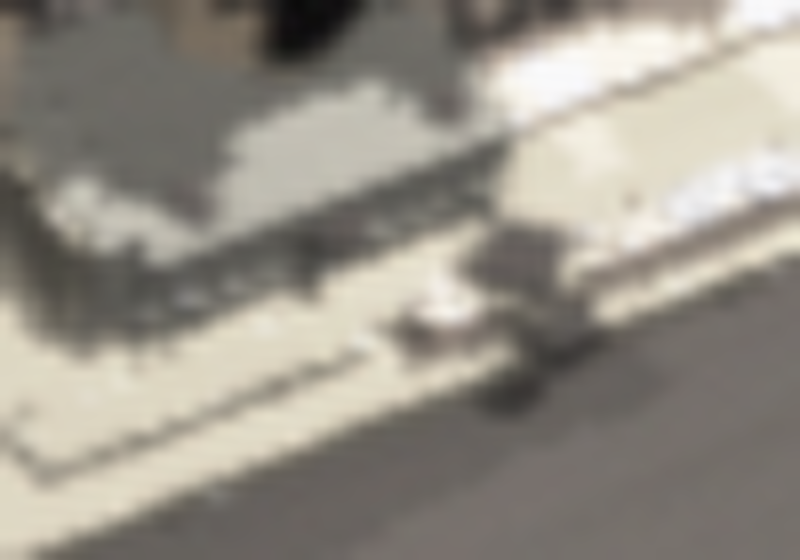

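```bash
python3 -c "
from h import *
P=(561,26.7,1.51)
np.set_printoptions(precision=1,suppress=True)
c,s=np.cos(P[2]),np.sin(P[2])
def inv(w):d=w[:2]-P[:2];return np.array([c*d[0]+s*d[1],-s*d[0]+c*d[1]])
for u,v in[(318,285),(305,245),(515,228),(468,268),(560,245),(510,258),(500,150)]:
  uv=np.array([(u+.5)/16-.5+290,(v+.5)/14-.5+198]);print((u,v),inv(ray('scene',uv,37)),inv(ray('scene',uv,46)))
f=192/np.tan(np.radians(C['scene']['vfov']/2))
for q in[(122,-32,46),(52,-32,46),(40,-30,56),(92,-56,30),(-48,-60,12),(232,-60,12)]:
  uv=proj('scene',fx(P,q))[0];print(q,(uv-[290,198]+.5)*[16,14])
"
```

```text
(318, 285) [ 75.1 -44.2] [ 71.6 -48.2]
(305, 245) [ 77.6 -35.9] [ 74. -40.]
(515, 228) [110.1 -48. ] [106.1 -51.9]
(468, 268) [ 98.7 -51.9] [ 94.9 -55.8]
(560, 245) [114.7 -54.3] [110.7 -58.2]
(510, 258) [105.9 -53.1] [102.1 -57. ]
(500, 150) [116.8 -32.4] [112.8 -36.5]
(122, -32, 46) [534.2 113.4]
(52, -32, 46) [161.3 257.7]
(40, -30, 56) [ 95.  246.9]
(92, -56, 30) [440.5 318.5]
(-48, -60, 12) [-317.8  683.5]
(232, -60, 12) [1145.1  101.2]
```

>>> jog_arm(
  targets=[
    {"xyz":[0,0.03,0],"spin":0},
    {"xyz":[0,0.05,0],"spin":0},
    {"xyz":[0,0.06,0],"spin":0},
    {"xyz":[0,0.06,0],"spin":0},
    {"xyz":[0,0.05,0],"spin":0},
    {"xyz":[0,0.03,0],"spin":0},
    {"xyz":[0,0.02,0],"spin":0},
    {"xyz":[0,0,0],"spin":0},
    {"xyz":[0,0,0],"spin":0},
    {"xyz":[0,0,0],"spin":0},
  ],
)

```text
time: 23.05
tool_pos: [568.4, 142.6, 64.4]
tcp_rot: [-3.137, -0.001, 3.08]
contact_force: [-1.8, -9.9, 2.1]
grip_width: 24.3
finger_force: 30.0
```

```bash
python3 -c "
from h import *
import cv2
print(bot.get_obs()['tool_pos'])
s=np.mean([bot.capture('scene').astype(float) for _ in range(8)],0).astype(np.uint8);cv2.imwrite('pics/s6.png',s)
a=cv2.resize(s[200:230,305:345],None,fx=20,fy=20,interpolation=2)
cv2.imwrite('pics/m6.png',a)
"
```

```text
[568.4305541  142.60284656  64.42099124]
```

View pics/m6.png

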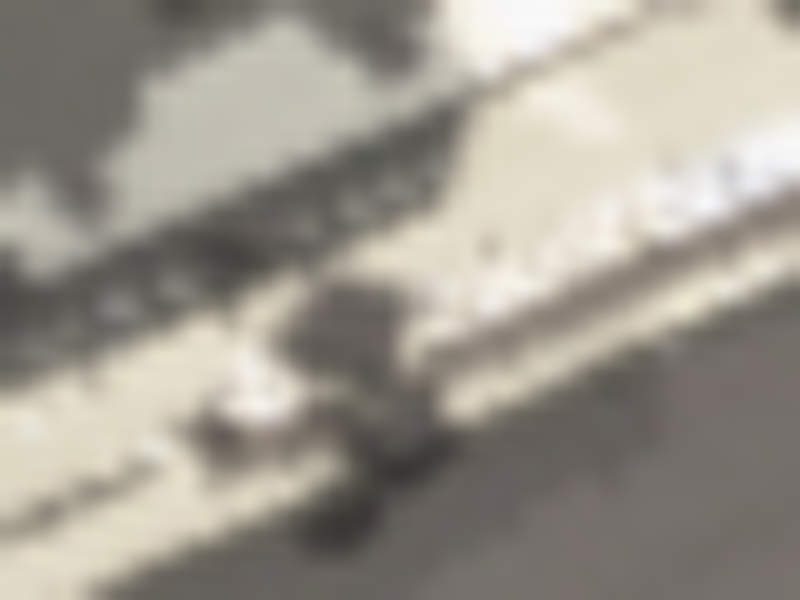

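>>> jog_arm(
  targets=[
    {"xyz":[0,0.02,0],"spin":0},
    {"xyz":[0,0.03,0],"spin":0},
    {"xyz":[0,0.03,0],"spin":0},
    {"xyz":[0,0.03,0],"spin":0},
    {"xyz":[0,0.02,0],"spin":0},
    {"xyz":[0,0,0],"spin":0},
    {"xyz":[0,0,0],"spin":0},
    {"xyz":[0,0,0],"spin":0},
    {"xyz":[0,0,0],"spin":0},
    {"xyz":[0,0,0],"spin":0},
  ],
)

```text
time: 24.7
tool_pos: [569.0, 152.6, 64.4]
tcp_rot: [-3.137, -0.001, 3.08]
contact_force: [-0.1, -11.1, 2.9]
grip_width: 23.9
finger_force: 30.0
```

```bash
cat > rect.py <<'E'
from h import *
import cv2
P=(561,26.7,1.51);k=6.5;X0,X1,Y0,Y1=55,130,-62,-26   # mm window, plane z=37
def rect(n,im):
    q=np.array([(X0,Y0,37),(X1,Y0,37),(X1,Y1,37),(X0,Y1,37)],float)
    d=np.float32([((x-X0)*k,(y-Y0)*k) for x,y,_ in q])
    H=cv2.getPerspectiveTransform(d,np.float32(proj(n,fx(P,q))))
    o=cv2.warpPerspective(im,H,(int((X1-X0)*k),int((Y1-Y0)*k)),flags=cv2.INTER_CUBIC|cv2.WARP_INVERSE_MAP)
    l=cv2.cvtColor(o,cv2.COLOR_BGR2LAB);l[...,0]=cv2.createCLAHE(3,(2,3)).apply(l[...,0]);o=cv2.cvtColor(l,cv2.COLOR_LAB2BGR)
    for x in range(60,X1,10):
        cv2.line(o,(int((x-X0)*k),0),(int((x-X0)*k),8),(0,0,255),1);cv2.putText(o,str(x),(int((x-X0)*k)+2,12),0,.35,(0,0,255))
    return o
E
python3 -c "
from rect import *
print(bot.get_obs()['tool_pos'])
A={n:np.mean([bot.capture(n).astype(float) for _ in range(6)],0).astype(np.uint8) for n in('scene','top')}
for n in A:cv2.imwrite('pics/%s7.png'%n,A[n])
r=[rect('scene',cv2.imread('pics/s4.png')),rect('scene',A['scene']),rect('top',cv2.imread('pics/top0.png')),rect('top',A['top'])]
m=np.vstack([np.hstack(r[:2]),np.hstack(r[2:])])
m=cv2.resize(m,(800,int(m.shape[0]*800/m.shape[1])),interpolation=cv2.INTER_AREA)
cv2.imwrite('pics/m7.png',m);print(m.shape)
"
```

```text
[569.03166341 152.5627299   64.41941021]
(384, 800, 3)
```

View pics/m7.png

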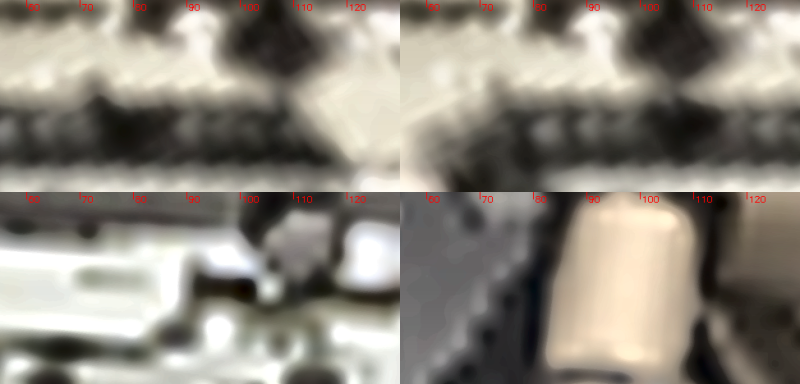

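```bash
python3 -c "
import rect as r
from rect import *
r.k=16;r.X0,r.X1,r.Y0,r.Y1=66,116,-54,-42
L=[]
for f in('s5','s6','scene7'):
    im=cv2.imread('pics/%s.png'%f)
    q=np.array([(66,-54,37),(116,-54,37),(116,-42,37),(66,-42,37)],float)
    d=np.float32([((x-66)*16,(y+54)*16) for x,y,_ in q])
    H=cv2.getPerspectiveTransform(d,np.float32(proj('scene',fx(P,q))))
    o=cv2.warpPerspective(im,H,(800,192),flags=cv2.INTER_CUBIC|cv2.WARP_INVERSE_MAP)
    for x in range(70,116,5):cv2.line(o,((x-66)*16,0),((x-66)*16,191 if x%10==0 else 10),(0,0,255),1)
    L.append(o)
cv2.imwrite('pics/m8.png',np.vstack(L))
"
```

```text
(no output)
```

View pics/m8.png

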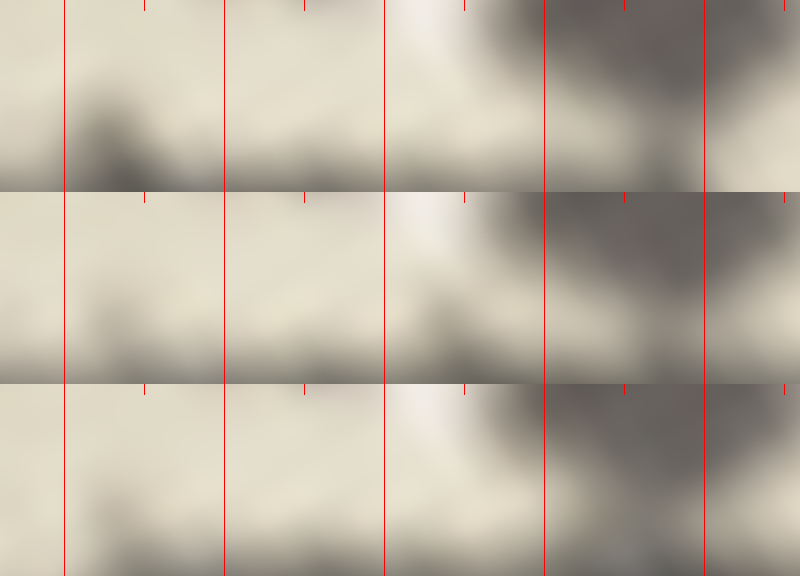

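```bash
python3 -c "
from rect import *
import glob
fr={f:cv2.imread('pics/%s.png'%f) for f in('scene0','s4','s5','s6','scene7')}
def val(im,x,y):
    uv=proj('scene',fx(P,np.c_[x,y,np.full(len(x),37.)])).astype(np.float32)
    return cv2.remap(cv2.cvtColor(im,6),uv[:,:1],uv[:,1:],2).ravel().astype(int)
for f in('s5','s6','scene7'):
  print(f)
  for y in np.arange(-53,-39.5,1.):
    x=np.arange(69,118,1.); print(int(y),' '.join('%3d'%v for v in val(fr[f],x,np.full(len(x),y))))
"
```

```text
s5
-53 218 218 218 217 217 217 218 219 218 216 214 214 214 216 216 211 208 208 209 210 212 220 230 237 235 226 208 182 155 133 111 100  97  95  95  97  98  98  98  98  96  96  98 100 104 114 129 145 165
-52 218 218 218 218 217 218 218 218 219 218 217 218 218 218 219 219 218 216 215 215 217 223 230 235 235 224 208 185 158 136 119 107 103 103 100 100 100  97  96  96  96  97 101 105 108 115 130 148 169
-51 219 220 220 219 218 217 218 218 219 219 219 219 220 221 222 222 221 219 218 219 222 224 227 231 233 226 210 192 168 147 135 123 117 114 109 103 100  97  95  96  98  99 103 109 117 123 139 160 177
-50 222 223 222 218 215 215 216 218 220 221 220 221 222 222 222 222 221 221 221 222 223 224 224 226 229 227 215 201 185 165 153 146 133 126 119 110 104 101  98  97  98 100 106 116 131 144 156 171 187
-49 223 220 213 208 207 209 214 216 219 221 222 222 223 222 222 221 222 222 222 222 223 223 223 224 226 228 221 210 198 184 173 165 156 142 134 124 115 111 105  99 100 105 116 131 148 162 174 186 199
-48 216 209 201 193 192 197 206 213 217 223 225 223 222 222 221 223 224 223 223 222 221 223 225 2
[... 6612 characters left out ...]
 149 155 159 163 162 155 145 137 126 118 116 119 120 113 106 105 111 118 127 131 136 143 153 155 159
-42 203 194 181 165 147 132 125 127 130 131 131 129 128 130 128 127 124 117 116 122 126 131 133 128 126 130 136 138 137 132 128 121 112 106 102 103 106 105  97  92  95  98 101 110 114 119 128 133 132
-41 183 178 166 149 134 121 110 108 109 111 113 112 111 115 117 116 114 109 105 106 111 119 124 122 117 115 116 119 123 123 119 113 103  92  87  89  93  94  90  82  79  81  84  89  97 101 107 115 119
-40 164 159 148 135 121 111 104 100  99  99  99 103 108 115 120 118 112 103  99 103 113 121 125 122 113 108 109 115 120 120 115 105  95  88  84  83  85  84  80  74  69  70  73  76  82  89  97 108 116
```

```bash
python3 -c "
from rect import *
def val(n,im,x,y):
    uv=proj(n,fx(P,np.c_[x,y,np.full(len(x),37.)])).astype(np.float32)
    return cv2.remap(im.astype(np.float32),uv[:,:1],uv[:,1:],2).reshape(-1,3)
S={f:cv2.imread('pics/%s.png'%f) for f in('s5','s6','scene7')}
x=np.arange(80,124,1.)
print('raw s6 gray, native pixels cols 306-334 rows 198-222')
print('  '.join(['']+[str(c) for c in range(308,335)]))
for f in('s5','s6','scene7'):
  print(f); g=cv2.cvtColor(S[f],6)
  for r in range(203,224): print(r,' '.join('%3d'%v for v in g[r,300:334]))
print('where tips project: for x,y,z')
for q in[(98,-32,37),(98,-40,37),(98,-32,12),(98,-40,12),(108,-48,37),(108,-42,37),(108,-42,12),(108,-52,30),(98,-32,46)]:print(q,proj('scene',fx(P,q))[0].round(1))
"
```

```text
raw s6 gray, native pixels cols 306-334 rows 198-222
  308  309  310  311  312  313  314  315  316  317  318  319  320  321  322  323  324  325  326  327  328  329  330  331  332  333  334
s5
203 107 107 108 108 108 101  96  96  99 100 108 113 130 134 118 110 108 108 117 162 187 232 244 248 248 248 247 241 234 231 189 173 185 205
204 107 108 106 107 106 107 104 106 113 131 139 143 174 181 143 130 112 105 117 156 204 233 244 246 247 244 238 218 180 173 179 204 213 217
205 106 106 106 106 107 108 111 130 143 174 187 189 191 188 162 168 128 100 108 148 186 208 237 239 236 220 197 192 207 213 214 216 217 217
206 106 106 106 106 111 128 141 173 187 192 192 191 191 190 189 186 148 120 124 161 188 194 226 211 195 202 226 226 220 218 217 217 217 218
207 104 105 106 109 132 169 184 189 191 191 190 190 191 193 192 193 187 170 163 170 177 158 180 193 221 233 237 236 225 218 218 218 219 220
208 105 105 107 111 152 181 189 190 190 190 192 192 191 191 192 193 189 175 167 134 108 121 192 215 220 230 237 236 229 221 219 220 220 221
209 107 105 106 110 137 175 187 189 189 189 192 192 191 190 185 176 
[... 7507 characters left out ...]
17 218 217 217 218 219 226 220 217 217 217 217 215 185 145 108 112 152 152 130 111 103  87  84  89  91  85  96 112 106  99  97  96  97
222 209 214 218 217 216 216 217 217 215 217 218 209 221 218 175 120 105 125 136 124 141 133  89  70  77  73  62  71  91  95  96  96  98  98
223 192 205 216 214 215 215 215 214 208 204 206 173 175 211 213 157 140 156 174 165 179 159 103  69  57  57  70  89  95  97  96  98  98  99
where tips project: for x,y,z
(98, -32, 37) [314.6 210.9]
(98, -40, 37) [316.1 213.2]
(98, -32, 12) [313.4 215.7]
(98, -40, 12) [314.9 218. ]
(108, -48, 37) [321.1 214.1]
(108, -42, 37) [319.8 212.4]
(108, -42, 12) [318.6 217.1]
(108, -52, 30) [321.5 216.7]
(98, -32, 46) [315.  209.1]
```

```bash
cat > fit.py <<'E'
from rect import *
from scipy.optimize import differential_evolution,minimize
from concurrent.futures import ProcessPoolExecutor
c0,c1,r0,r1,SS=308,333,206,219,4
IM=[cv2.cvtColor(cv2.imread('pics/%s.png'%f),6)[r0:r1,c0:c1].astype(float) for f in('s5','s6','scene7')]
cal=C['scene'];f=192/np.tan(np.radians(cal['vfov']/2));RM=R.from_euler('xyz',cal['rotation']).as_matrix()
o=(np.arange(SS)+.5)/SS-.5
uu,vv=np.meshgrid((np.arange(c0,c1)[:,None]+o).ravel(),(np.arange(r0,r1)[:,None]+o).ravel())
W2F=np.array([[np.cos(P[2]),np.sin(P[2]),0],[-np.sin(P[2]),np.cos(P[2]),0],[0,0,1]])
E0=W2F@(cal['eye']-[P[0],P[1],0])
def poly(xy,z0,z1):   # convex prism (ccw) -> half spaces n.p<=b
    xy=np.array(xy,float);e=np.roll(xy,-1,0)-xy
    n=np.c_[e[:,1],-e[:,0]];n=n/np.linalg.norm(n,axis=1)[:,None];b=(n*xy).sum(1)
    return np.vstack([np.c_[n,0*b],[0,0,1],[0,0,-1]]),np.r_[b,z1,-z0]
def box(x0,x1,y0,y1,z0,z1):return poly([(x0,y0),(x1,y0),(x1,y1),(x0,y1)],z0,z1)
def hit(o,d,pr):
    N,b=pr;den=d@N.T;num=b-(o@N.T if o.ndim>1 else N@o)
    with np.errstate(all='ignore'):
        t=num/den
    tin=np.where(den<-1e-12,t,-np.inf);out=np.where(den>1e-12,t,np.inf).min(1)
    out=np.where(((np.abs(den)<=1e-12)&(num<0)).any(1),-np.inf,out)
    k=tin.argmax(1);ti=tin.max(1);return np.where((ti<out)&(ti>1e-6),ti,np.inf),k
NM=['xp','xi','yi','t','w','lx','ly','ys','zs','du','dv','d6']
B=[(66,86),(100,116),(-48,-38),(1.5,6),(5,18),(-.2,1),(-.1,1),(-48,-44),(31,37),(-1,1),(-1,1),(18,24)]
def render(q,d):
    xp,xi,yi,t,w,lx,ly,ys,zs,du,dv,_=q;yp=yi+2;h=w/2;xp=xp+d
    D=np.stack([(uu-du-cal['cx'])/f,(vv-dv-cal['cy'])/f,np.ones_like(uu)],-1).reshape(-1,3)@RM.T@W2F.T
    pr=[box(52+d,122+d,-32,32,12.5,46),box(92,200,-56,-48,12,30),box(24,86,-50,-38,12,20),box(xi-8,xi+8,-59,ys,14,zs)]
    yb=min(yp+h,-31.9);hh=yb-yp if yp+h>-32 else h
    pr.append(poly([(xp,yp),(xp+hh,yb),(xp+hh,-31),(xp-hh,-31),(xp-hh,yb)] if yb<-31.95 else [(xp,yp),(xp+hh,yb),(xp-hh,yb)],37-t,37))
    hi=h if yi-h>-56 else yi+56
    pr.append(poly([(xi,yi),(xi-hi,yi-hi),(xi-hi,-57),(xi+hi,-57),(xi+hi,yi-hi)],37-t,37))
    tb=np.where(D[:,2]<0,(12-E0[2])/D[:,2],np.inf);pb=E0+D*tb[:,None]
    off=pb[:,1]<-60
    best=tb.copy();cls=np.zeros(len(D),int);top=np.ones(len(D),bool);own=np.full(len(D),-1)
    for i,p in enumerate(pr):
        tt,k=hit(E0,D,p);m=tt<best;best[m]=tt[m];own[m]=i;off&=~m
        kk=k[m];n=len(p[1]);top[m]=kk==n-2
        nx=p[0][kk,0]; cls[m]=np.where(kk==n-2,0,np.where(nx<-.3,1,2))
    Pt=E0+D*best[:,None];L=np.array([-lx,-ly,1.]);sh=np.zeros(len(D),bool)
    for p in pr:sh|=np.isfinite(hit(Pt+1e-3*L+[0,0,1e-3],np.tile(L,(len(D),1)),p)[0])
    mat=np.array([1,2,4,3,3,3,0])[own]   # base 0, carriage 1, rail 2, plates/saddle 3, rest 4(~base)
    mat=np.where(mat==4,0,mat)
    ids=np.where(off,24,mat*6+cls*2+sh)
    A=np.eye(25)[ids].reshape(r1-r0,SS,c1-c0,SS,25).mean((1,3)).reshape(-1,25);return A
def cost(q,full=False):
    A=np.vstack([render(q,d) for d in(0,q[-1],q[-1]+10)]);y=np.concatenate([i.ravel() for i in IM])
    s=np.linalg.solve(A.T@A+.05*np.eye(25),A.T@y+.05*130)
    r=A@s-y
    if full:return r.reshape(3,r1-r0,-1),s
    e=np.sum(40**2*(np.sqrt(1+(r/40)**2)-1))/len(r)*2
    return e
if __name__=='__main__':
    import multiprocessing as mp,time
    t0=time.time();cost([np.mean(b) for b in B]);print('t',time.time()-t0,mp.cpu_count())
E
OMP_NUM_THREADS=1 python3 fit.py
```

```text
t 0.03166604042053223 4
```

```bash
cat > run.py <<'E'
from fit import *
import sys,os
def go(seed):
    r=differential_evolution(cost,B,seed=seed,popsize=6,maxiter=55,polish=False,tol=1e-4)
    r=minimize(cost,r.x,method='Nelder-Mead',bounds=B,options=dict(maxfev=1500))
    return r.fun,r.x
if __name__=='__main__':
    with ProcessPoolExecutor(4) as ex:
        for e,x in sorted(ex.map(go,range(4)),key=lambda a:a[0]):
            print(round(e,1),'D',round(x[1]-x[0],2),dict(zip(NM,x.round(2).tolist())))
E
OMP_NUM_THREADS=1 timeout 560 python3 run.py
```

```text
240.5 D 37.12 {'xp': 73.86, 'xi': 110.99, 'yi': -41.24, 't': 1.61, 'w': 16.25, 'lx': 1.0, 'ly': 0.34, 'ys': -46.23, 'zs': 31.12, 'du': -0.93, 'dv': 0.83, 'd6': 20.74}
242.5 D 34.77 {'xp': 76.31, 'xi': 111.08, 'yi': -41.17, 't': 1.64, 'w': 16.18, 'lx': 0.95, 'ly': 0.36, 'ys': -46.36, 'zs': 31.43, 'du': -0.94, 'dv': 0.85, 'd6': 20.4}
242.8 D 33.44 {'xp': 77.06, 'xi': 110.5, 'yi': -41.33, 't': 1.55, 'w': 17.15, 'lx': 0.96, 'ly': 0.39, 'ys': -46.24, 'zs': 31.13, 'du': -0.79, 'dv': 0.76, 'd6': 19.66}
242.9 D 35.07 {'xp': 75.69, 'xi': 110.77, 'yi': -41.12, 't': 1.94, 'w': 15.14, 'lx': 0.99, 'ly': 0.37, 'ys': -46.12, 'zs': 31.46, 'du': -0.75, 'dv': 0.75, 'd6': 19.82}
```

```bash
python3 - <<'E'
s=open('fit.py').read()
s=s.replace("[cv2.cvtColor(cv2.imread('pics/%s.png'%f),6)[r0:r1,c0:c1].astype(float)","[cv2.imread('pics/%s.png'%f)[r0:r1,c0:c1].astype(float)")
s=s.replace("(-.2,1),(-.1,1)","(-.2,2),(-.1,1.2)").replace("(-1,1),(-1,1),(18,24)","(-2,2),(-2,2),(20,21.2)")
s=s.replace("np.array([1,2,4,3,3,3,0])[own]","np.array([1,2,4,3,5,6,0])[own]").replace("ids=np.where(off,24,mat*6+cls*2+sh)","ids=np.where(off,42,mat*6+cls*2+sh)").replace("25)[ids]","43)[ids]").replace("SS,25)","SS,43)").replace("(-1,25)","(-1,43)")
i=s.index("def cost");j=s.index("if __name__")
s=s[:i]+'''M=np.ones((r1-r0,c1-c0),bool)
for a in range(r0,r1):
    for b in range(c0,c1):
        M[a-r0,b-c0]=a>=209.8-.44*(b-315)
M3=np.tile(M.ravel(),3);Y=np.concatenate([i.reshape(-1,3) for i in IM])
def cost(q,full=False):
    A=np.vstack([render(q,d) for d in(0,q[-1],q[-1]+10)])
    a=A[M3];y=Y[M3];s=np.linalg.solve(a.T@a+.1*np.eye(43),a.T@y+.1*130)
    if full:return (A@s-Y).mean(1).reshape(3,r1-r0,-1),s,A.sum(0)
    r=np.abs(a@s-y).mean(1)
    return np.sum(30**2*(np.sqrt(1+(r/30)**2)-1))/len(r)*2
'''+s[j:]
open('fit.py','w').write(s)
r=open('run.py').read().replace("maxiter=55","maxiter=75").replace("maxfev=1500","maxfev=2000")
r+='''
            if e==e and not globals().get('done'):
                done=1;rr,s,n=cost(x,True);best=x
                for k in range(43):
                    if n[k]>1:print((k//6,(k%6)//2,k%2),round(n[k],1),s[k].round(0))
                for k in range(3):
                    print(k)
                    for a in range(r1-r0):print(a+r0,' '.join('%4d'%v if M[a,b] else '   .' for b,v in enumerate(rr[k,a])))
'''
open('run.py','w').write(r)
E
OMP_NUM_THREADS=1 timeout 575 python3 run.py
```

```text
127.3 D 25.67 {'xp': 84.39, 'xi': 110.06, 'yi': -41.55, 't': 3.12, 'w': 15.97, 'lx': 1.28, 'ly': 1.18, 'ys': -46.19, 'zs': 31.1, 'du': -0.84, 'dv': 0.79, 'd6': 20.12}
(0, 0, 0) 49.9 [197. 217. 224.]
(0, 0, 1) 197.6 [197. 215. 222.]
(1, 0, 0) 178.8 [172. 180. 181.]
(1, 1, 0) 5.6 [83. 88. 89.]
(1, 2, 0) 237.6 [ 99. 105. 108.]
(1, 2, 1) 42.6 [116. 125. 130.]
(2, 0, 0) 71.8 [215. 227. 233.]
(2, 0, 1) 7.1 [141. 149. 157.]
(2, 2, 0) 56.2 [134. 144. 154.]
(2, 2, 1) 1.3 [223. 253. 262.]
(3, 0, 0) 13.1 [ 98. 105. 111.]
(3, 1, 0) 1.5 [222. 243. 254.]
(3, 2, 0) 1.1 [136. 146. 152.]
(5, 0, 0) 21.5 [75. 78. 82.]
(5, 1, 0) 7.3 [61. 64. 64.]
(6, 0, 0) 70.5 [ 99. 105. 110.]
(6, 1, 0) 3.4 [141. 155. 161.]
(6, 2, 0) 7.1 [ 97. 105. 109.]
0
206    .    .    .    .    .    .    .    .    .    .    .    .    .    .    .    .   19   12  -11  -10   -3   -1    0    0    0
207    .    .    .    .    .    .    .    .    .    .    .    .    .    .   -6   21   -6  -19  -22  -21   -8   -1   -1   -1   -3
208    .    .    .    .    .    .    .    .    .    .    .    .   -2  -15    9    1   -4  -15  -22  -21  -13   
[... 4465 characters left out ...]
5   12   10   13   10    9   -8  -17    9   10   10    7    4   -6    6
218  -56    5    9   -1   -5   -4   -5   -2   -2  -11   15  -22    1    3    9   17    2   -1   15    9   -9   -6   19   20    6
128.0 D 26.68 {'xp': 83.62, 'xi': 110.3, 'yi': -41.58, 't': 2.43, 'w': 14.56, 'lx': 1.26, 'ly': 1.1, 'ys': -46.17, 'zs': 31.07, 'du': -0.81, 'dv': 0.77, 'd6': 20.02}
128.1 D 25.53 {'xp': 84.96, 'xi': 110.48, 'yi': -41.36, 't': 4.34, 'w': 15.63, 'lx': 1.2, 'ly': 1.16, 'ys': -46.24, 'zs': 31.5, 'du': -0.93, 'dv': 0.83, 'd6': 20.42}
128.6 D 25.56 {'xp': 85.41, 'xi': 110.96, 'yi': -41.14, 't': 5.44, 'w': 15.53, 'lx': 1.25, 'ly': 1.18, 'ys': -46.28, 'zs': 31.06, 'du': -1.01, 'dv': 0.86, 'd6': 20.53}
```

```bash
sed -i 's/(66,86)/(66,92)/; s/(-.2,2),(-.1,1.2)/(-.4,.4),(0,.8)/' fit.py; python3 - <<'E'
s=open('run.py').read(); i=s.index("                for k in range(3):"); s=s[:i]+'''                for a in range(210-r0,218-r0):print(a+r0,' '.join('%4d'%v for v in rr[1,a,2:16]))
'''
open('run.py','w').write(s.replace("maxiter=75","maxiter=85"))
E
OMP_NUM_THREADS=1 timeout 578 python3 run.py
```

```text
131.7 D 27.39 {'xp': 83.37, 'xi': 110.76, 'yi': -41.46, 't': 1.52, 'w': 17.95, 'lx': 0.29, 'ly': 0.04, 'ys': -46.8, 'zs': 31.7, 'du': -0.99, 'dv': 0.74, 'd6': 20.46}
(0, 0, 0) 221.9 [198. 217. 223.]
(0, 0, 1) 28.7 [179. 198. 206.]
(1, 0, 0) 173.1 [173. 178. 177.]
(1, 1, 0) 5.3 [81. 85. 87.]
(1, 2, 0) 250.6 [101. 108. 110.]
(1, 2, 1) 32.2 [89. 95. 98.]
(2, 0, 0) 76.5 [212. 223. 229.]
(2, 0, 1) 1.5 [325. 362. 373.]
(2, 2, 0) 54.2 [138. 148. 158.]
(2, 2, 1) 3.6 [113. 125. 131.]
(3, 0, 0) 8.6 [85. 90. 95.]
(3, 0, 1) 7.7 [ 92.  98. 102.]
(3, 1, 0) 1.9 [171. 185. 195.]
(3, 2, 0) 2.2 [158. 172. 179.]
(5, 0, 0) 20.4 [74. 78. 81.]
(5, 1, 0) 3.4 [54. 57. 54.]
(6, 0, 0) 76.5 [102. 108. 114.]
(6, 1, 0) 1.3 [160. 176. 181.]
(6, 2, 0) 4.5 [118. 128. 133.]
210   31    3    2   -4  -13  -10    4    0    6    9    5   10  -19  -16
211   22   -9  -11    2    9    6   -5  -13    0    0  -10    7   -4  -28
212   -4    8   14    5   -9    3    9    6    9   14    8   -5    4    5
213   15   18   18    2    0    2    3    4   -4  -10  -14   -1   12   16
214    2    1   11  -17  -21   -1    0  -14   -6   -2  -39   -7   -4  -17
215  -18  -20    4    4  -26   -7   29    4    0  -11  -13    7   10    8
216    3   -9  -20    1    3    0   17   -3    0   -8    4    9    9    9
217  -28   -4    4    0   -3   -4   -5   -8    2    2   13   15   15   16
132.1 D 27.88 {'xp': 82.94, 'xi': 110.82, 'yi': -41.36, 't': 1.53, 'w': 17.58, 'lx': 0.31, 'ly': 0.03, 'ys': -46.65, 'zs': 31.33, 'du': -0.98, 'dv': 0.74, 'd6': 20.06}
141.4 D 28.19 {'xp': 83.0, 'xi': 111.18, 'yi': -41.37, 't': 1.53, 'w': 17.56, 'lx': -0.28, 'ly': 0.78, 'ys': -45.71, 'zs': 31.16, 'du': -1.03, 'dv': 0.87, 'd6': 20.67}
145.3 D 29.97 {'xp': 81.69, 'xi': 111.66, 'yi': -42.43, 't': 2.31, 'w': 16.7, 'lx': -0.25, 'ly': 0.76, 'ys': -44.09, 'zs': 31.24, 'du': -0.97, 'dv': 0.84, 'd6': 20.53}
```

>>> jog_arm(
  targets=[
    {"xyz":[0,-0.02,0],"spin":0},
    {"xyz":[0,-0.02,0],"spin":0},
    {"xyz":[0,-0.01,0],"spin":0},
    {"xyz":[0,0,0],"spin":0},
    {"xyz":[0,0,0],"spin":0},
    {"xyz":[0,0,0],"spin":0},
    {"xyz":[0,0,0],"spin":0},
    {"xyz":[0,0,0],"spin":0},
    {"xyz":[0,0,0],"spin":0},
    {"xyz":[0,0,0],"spin":0},
  ],
)

```text
time: 26.55
tool_pos: [568.8, 148.6, 64.4]
tcp_rot: [-3.137, -0.001, 3.08]
contact_force: [-1.7, -10.6, 3.2]
grip_width: 24.2
finger_force: 30.0
```

```bash
python3 - <<'E'
from h import *
import cv2
o=bot.get_obs();print(o['time'],o['tool_pos'],o['contact_force'])
d8=(o['tool_pos'][1]-122.2)/.998;print(d8)
cv2.imwrite('pics/s8.png',np.mean([bot.capture('scene').astype(float) for _ in range(6)],0).astype(np.uint8))
s=open('fit.py').read()
s=s.replace("('s5','s6','scene7')","('s5','s6','scene7','s8')").replace("for d in(0,q[-1],q[-1]+10)","for d in(0,20.4+q[-1],30.4+q[-1],%.2f+q[-1])"%d8)
s=s.replace("np.tile(M.ravel(),3)","np.tile(M.ravel(),4)").replace("reshape(3,r1-r0,-1)","reshape(4,r1-r0,-1)")
import re
s=re.sub(r"B=\[.*\]\n","B=[(78,90),(108,113),(-44,-39),(1.5,5),(8,20),(-.1,.5),(-.1,.6),(-48,-45),(31,37),(-1.6,0),(.2,1.4),(-.7,.7)]\n",s)
s=s.replace("c0,c1,r0,r1,SS=308,333,206,219,4","c0,c1,r0,r1,SS=310,328,207,218,5")
open('fit2.py','w').write(s)
r=open('run.py').read().replace("from fit import","from fit2 import").replace("maxiter=85","maxiter=70").replace("maxfev=2000","maxfev=1500")
i=r.index("                for k in range(43)");r=r[:i]
open('run2.py','w').write(r)
E
time OMP_NUM_THREADS=1 timeout 570 python3 run2.py
```

```text
26.55 [568.79101579 148.5778727   64.42481933] [ -1.7299721  -10.57854536   3.16874112]
26.430734170338976
123.5 D 26.02 {'xp': 84.38, 'xi': 110.4, 'yi': -42.0, 't': 1.6, 'w': 19.88, 'lx': 0.16, 'ly': 0.13, 'ys': -46.26, 'zs': 31.52, 'du': -0.89, 'dv': 0.57, 'd6': -0.63}
124.4 D 27.06 {'xp': 83.92, 'xi': 110.98, 'yi': -41.97, 't': 1.85, 'w': 19.55, 'lx': 0.18, 'ly': 0.12, 'ys': -46.02, 'zs': 31.46, 'du': -1.02, 'dv': 0.63, 'd6': -0.32}
125.7 D 25.93 {'xp': 84.59, 'xi': 110.53, 'yi': -42.54, 't': 2.01, 'w': 17.05, 'lx': 0.21, 'ly': -0.04, 'ys': -46.35, 'zs': 31.16, 'du': -0.98, 'dv': 0.4, 'd6': -0.44}
129.1 D 28.38 {'xp': 81.88, 'xi': 110.26, 'yi': -42.57, 't': 1.58, 'w': 17.14, 'lx': 0.34, 'ly': -0.04, 'ys': -46.55, 'zs': 32.34, 'du': -0.94, 'dv': 0.48, 'd6': -0.18}
real	2m52.125s
user	11m22.765s
sys	0m0.179s
```

```bash
cat > prof.py <<'E'
from fit2 import *
x0=np.array([84.3,110.5,-42,1.7,19,.17,.12,-46.2,31.5,-.92,.57,-.5])
def g(e):
    def c(v):
        q=np.r_[0,v];q[0]=q[1]-(26.43+q[-1])-e
        return cost(q)
    r=None
    for st in (x0[1:],):
        r=minimize(c,st,method='Nelder-Mead',bounds=B[1:],options=dict(maxfev=900,initial_simplex=np.vstack([st]+[st+np.eye(11)[i]*[.6,.6,.5,-2,.06,.06,.4,.6,.2,.2,.4][i] for i in range(11)])))
        r=minimize(c,r.x,method='Nelder-Mead',bounds=B[1:],options=dict(maxfev=700))
    return e,r.fun,r.x
if __name__=='__main__':
    with ProcessPoolExecutor(4) as ex:
        for e,f_,x in ex.map(g,[-2,-1.3,-.6,0,.6,1.2,1.8,2.5]):print(e,round(f_,2),x.round(2))
E
OMP_NUM_THREADS=1 timeout 400 python3 prof.py
```

```text
-2 130.59 [ 1.1047e+02 -4.1950e+01  1.9500e+00  1.9820e+01  1.2000e-01  9.0000e-02
 -4.6020e+01  3.2040e+01 -9.1000e-01  5.7000e-01 -3.8000e-01]
-1.3 128.41 [ 1.1058e+02 -4.2080e+01  1.8500e+00  1.9750e+01  1.7000e-01  3.0000e-02
 -4.5910e+01  3.2300e+01 -9.2000e-01  5.8000e-01 -3.2000e-01]
-0.6 125.01 [110.54 -41.99   1.55  20.     0.12   0.13 -45.97  32.26  -0.87   0.57
  -0.32]
0 124.63 [110.53 -42.     1.88  19.9    0.16   0.14 -46.02  31.88  -0.93   0.59
  -0.29]
0.6 122.91 [110.57 -41.93   1.66  19.74   0.17   0.13 -46.05  31.83  -0.91   0.58
  -0.41]
1.2 126.35 [110.7  -41.96   1.63  19.35   0.18   0.12 -46.01  31.71  -0.92   0.53
  -0.48]
1.8 125.77 [110.66 -41.93   1.52  19.5    0.2    0.12 -46.05  31.79  -0.94   0.58
  -0.46]
2.5 128.88 [110.67 -42.19   1.57  19.39   0.21   0.12 -45.98  31.54  -0.91   0.56
  -0.43]
```

>>> jog_arm(
  targets=[
    {"xyz":[0,0.005,0],"spin":0},
    {"xyz":[0,0,0],"spin":0},
    {"xyz":[0,0,0],"spin":0},
    {"xyz":[0,0,0],"spin":0},
    {"xyz":[0,0,0],"spin":0},
    {"xyz":[0,0,0],"spin":0},
    {"xyz":[0,0,0],"spin":0},
    {"xyz":[0,0,0],"spin":0},
    {"xyz":[0,0,0],"spin":0},
    {"xyz":[0,0,0],"spin":0},
  ],
)

```text
time: 28.1
tool_pos: [568.8, 148.9, 64.5]
tcp_rot: [-3.137, -0.001, 3.08]
contact_force: [-1.4, -12.9, 2.8]
grip_width: 24.1
finger_force: 30.0
```

```bash
python3 -c "
from h import *
o=bot.get_obs();print(o['time'],o['tool_pos'],o['grip_width'],o['finger_force'])
print(bot.close_job())"
```

```text
28.1 [568.81694996 148.92628384  64.45273294] 24.08967466220612 30.000395858078264
the job is handed in; nothing more can be done
None
```

The job is handed in at 28.1 s: the bush is down on the shoulder and released, and the arm is holding the jaw drawn back about 26.8 mm; I set the index by fitting a model to the camera pictures, so the pointer could be about 1 mm off the mark.

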